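# Make up the cocktail kit and the wine kit

### The arm

A 6-joint arm with a two-finger parallel gripper is mounted at the origin on a cart in front of the work surface, level with it; the furniture and walls round the work are solid. World frame = base frame: x ahead of the robot, y to its left, z up, the work surface at z = 0. Lengths are in mm, angles in rad, forces in N, time in s.
With the tool pointing down it reaches from about 300 to 775 mm from the base axis. Payload 14.6 kg.
Tool frame: the origin (TCP) lies at the very end of the fingers, on their centre line; the grasp point (between the pads) lies 19 mm behind it; z points along the fingers, y is the line along which they close (so a half turn about z gives the same grasp; the last joint's range is limited). The gripper opens to 94 mm and grips with 3 to 60 N. Pads are 16 mm wide; open, the fingers measure 119 mm over their backs; the gripper's body (75 mm by 177 mm) begins 78 mm behind the grasp point.
Start: joints at [-1.218, 0.3, 1.521, -0, 1.321, -0.067], TCP at [224.16, -502.237, 205.446] pointing down, gripper open.
Joint ranges: [-3.03, 3.03], [-0.79, 2.21], [0.23, 2.52], [-1.04, 4.18], [0, 3.07], [-2.55, 2.55]. Speed limits (rad/s): [2.22, 2.22, 2.57, 3.14, 3.14, 3.14].

### API

Orientations are given as [roll, pitch, yaw] about the fixed x, y, z axes, in that order (R = Rz(yaw) Ry(pitch) Rx(roll)).
In Python, from cell import manip, optics gives the robot as it stands.
- The arm moves only by the shell command python3 -m crank 'ROWS' [FORCE]. ROWS is JSON, a list of rows, each a list of 7 numbers: the opening in per cent of the stroke, from 0 (shut) to 100 (fully open), then the shift along the tool's x, y, z in mm, then the turn, a rotation vector about the tool's x, y, z in rad. A call has 1 to 10 rows; each row is the pose to reach, as a shift and turn from the pose commanded when the call began, along the tool's axes at that moment; what a row does not reach only later rows make up. A row lasts 1/10 s, in which the tool goes at most 50 mm and 8.59 degrees, less where a joint would pass 70% of its speed; a pose out of reach is approached as far as the arm can. A call with a gripper value outside its range is refused whole. The fingers move at their own pace and stop on an object; FORCE is the grip in N (left out, the last holds). Time passes only in rows, so rows that repeat a pose let the fingers close. It gives the time, the measured TCP pose, the force, the opening and the grip force at its end, in the units of the state.
- manip.read_state(): the state, without advancing time (a new reading comes with each control period).
- optics.camera(name): name is "side" or "top" or "wrist"; returns (picture, depth): 420x560x3 uint8, red, green, blue; 420x560 float32, mm along the optical axis (not along the pixel's ray), 0 where there is no reading.
- optics.calibration(name): a dict with "camera_matrix" (3x3 intrinsics, pixels), "k1" (the pictures are not rectified: a ray, as slopes to the right and down, at radius r is drawn at 1 + k1 r^2 times it, then the intrinsics apply), "R" (3x3) and "t" (3): a world point X has camera coordinates R X + t. Camera axes: x right, y down, z forward; pixel columns grow to the right and rows downward; lengths in mm; the calibration is good to about 2 mm. A picture is of the moment at which its call begins: read the wrist's pose just before it. calibration takes no time and is no camera call; for the wrist camera it gives the pose at the moment of the call.
- manip.sign_off(): hands the job in; it is judged then, once.
The state is a dict: "clock": time; "joints": joint angles; "qd": joint speeds; "effort": joint torques, N m; "eef_pos": TCP position; "eef_rot": TCP orientation; "wrist_force": force on the tool from outside, world axes, zero at the start; "moment": the same for the moment, N m; "finger_gap": finger opening in mm; "finger_force": force on a finger pad.
Only numpy, scipy, OpenCV 4.12 (cv2) and the standard library are available. Lean on these libraries where they do the work, as an engineer would, in place of code of your own. Each camera call takes 0.05 s, during which the arm holds its last target. There are 200 camera calls.

### The job

Make up two bar kits from the stock on the black mat. Cocktail kit, in the three-compartment tray: the jigger in the narrow middle compartment and the two small dropper bottles in the end compartments, one in each, either way round. Wine kit, in the two-compartment tray: the wing corkscrew in the large compartment and the wine stopper, ball down as it stands now, in the small one. Set every piece down gently, without dropping it, so that it stands upright on its compartment's floor, and leave the small walnut box on the mat where it is.

Things in the scene. Friction and masses are not known exactly. Their poses are not given: they have to be found in the camera images.
- tray_three: Fixed dark wooden tray left or right of the mat. Origin: centre of underside; x along its length, away from the robot (within 0.25 rad); z up. Floor 6 mm thick; outer walls 6 mm thick, 20 mm high; partitions 6 mm, 17 mm high. The longer, 228 x 84 mm, THREE compartments 72 mm wide (y): middle one 60 mm long, centre x = 0; end ones 72 mm long, centres x = -72 and +72 mm.
- tray_two: Fixed dark wooden tray left or right of the mat. Origin: centre of underside; x along its length, away from the robot (within 0.25 rad); z up. Floor 6 mm thick; outer walls 6 mm thick, 20 mm high; partitions 6 mm, 17 mm high. The shorter, 168 x 84 mm, TWO compartments 72 mm wide (y): large one 90 mm long, centre x = -33 mm (nearer the robot); small one 60 mm long, centre x = +48 mm.
- jigger: Loose, upright on the fixed 4 mm thick black mat. In the farther row. Steel double jigger, 88 mm high, 70 g: two cones joined at a narrow waist (37 mm height); foot 36 mm across, upper cup widening to 44 mm at the rim. Origin: centre of its foot; z up. Grip the upper cup, about 70 mm above the foot.
- bottle_large: Loose, upright on the fixed 4 mm thick black mat. Nearer row. Larger of two round dropper bottles, amber contents, black dropper: 142 mm high, 190 g. Body 47 mm across up to 76 mm height; from there to 120 mm solid as a 25 mm round neck. Origin: centre of its foot; z up. Grip neck (about 98 mm height) or upper body.
- bottle_small: Loose, upright on the fixed 4 mm thick black mat. Nearer row. Smaller of two round dropper bottles, green contents, black dropper: 132 mm high, 160 g. Body 42 mm across up to 68 mm height; from there to 110 mm solid as a 25 mm round neck. Origin: centre of its foot; z up. Grip neck (about 92 mm height) or upper body.
- corkscrew: Loose, upright on the fixed 4 mm thick black mat. Nearer row. Steel wing corkscrew, 166 mm high, 240 g, on a round bell 40 mm across; stiff wings hang at +y and -y, 64 mm over both. On top a T-bar, 148 to 164 mm height, 46 mm along y, 6 mm thick (x), on an 8 mm stem (123 to 147 mm). Origin: centre of its foot; z up. Grip over the T-bar, closing along its x, about 150 mm above the foot.
- stopper: Loose, upright on the fixed 4 mm thick black mat. In the farther row. Steel wine stopper standing on its ball (37 mm across), 73 mm high, 75 g; above the ball, from 30 to 72 mm height, a 21 mm thick ribbed shank points up. Origin: centre of its foot, under the ball; z up. Grip the shank, about 57 mm above the foot.
- pick_box: Bystander in the farther row on the mat: small closed walnut box, 58 x 96 x 39 mm, loose. Origin: centre of its underside; its length lies along its y. Behind it, a wall shelf overhangs the worktop beyond x = 0.62 m, its underside 0.44 m up: do not lift the far things high.

How it is judged:
By the outcome, as a careful person would: the job done as asked, in the order asked, and still so for the second after the job is handed in, with the robot touching nothing.
It also fails if it takes over 115 s, if anything falls off the work surface, if the arm or the gripper's body presses on something with over 40 N, if the wrist force passes 120 N, or if a joint passes its speed limit or range.

## Working session

There is one attempt and no reset: what is moved stays moved. The work goes in short steps, Python scripts to look and compute and a shell command to move; the robot and the scene stay as the last step left them, time stands still between calls to the robot, and variables do not carry over. Pictures are saved under pics/ and viewed, at most 14 in all, crops included, and the job is handed in when it is done.

```bash
mkdir -p pics; ls; cat > h.py <<'E'
import numpy as np, cv2
from cell import manip, optics
from scipy.spatial.transform import Rotation as Ro
def world(name,d,cal=None):
    c=cal or optics.calibration(name); K=np.array(c["camera_matrix"]); 
    v,u=np.mgrid[0:420,0:560].astype(np.float32)
    p=cv2.undistortPoints(np.stack([u.ravel(),v.ravel()],1)[:,None],K,np.array([c["k1"],0,0,0,0.]))[:,0]
    X=np.c_[p,np.ones(len(p))]*d.ravel()[:,None]
    return ((X-np.array(c["t"]))@np.array(c["R"])).reshape(420,560,3)
E
python3 - <<'E'
from h import *
s=manip.read_state(); print(s)
for n in ("top","side"):
    c=optics.calibration(n); p,d=optics.camera(n)
    cv2.imwrite(f"pics/{n}0.png",p[:,:,::-1]); np.savez(f"{n}0.npz",p=p,d=d,w=world(n,d,c))
    print(n,c)
E
```

```text
pics
{'clock': 0.0, 'joints': array([-1.21761258e+00,  3.00479549e-01,  1.52157198e+00, -1.68858057e-05,
        1.32071208e+00, -6.66042754e-02]), 'qd': array([-0.0008981 ,  0.00122235,  0.00047436, -0.00097787,  0.00113531,
        0.001722  ]), 'effort': array([ 3.90716332e-04, -5.31806874e+01, -3.52736342e+01,  7.08390889e-02,
        2.44322070e-02, -5.12011843e-05]), 'eef_pos': array([ 224.06172762, -502.00305817,  204.88555204]), 'eef_rot': array([-3.14042321e+00, -6.16132774e-05,  4.19792175e-01]), 'wrist_force': array([ 0.25417692, -0.25243825,  0.00319991]), 'moment': array([-0.00521605,  0.01093549,  0.04570966]), 'finger_force': 0.0, 'finger_gap': 93.77478348800253}
top {'camera_matrix': array([[495.85032601,   0.        , 279.49266863],
       [  0.        , 495.85032601, 212.29265253],
       [  0.        ,   0.        ,   1.        ]]), 'k1': -0.03227149655793395, 'R': array([[ 8.75578576e-04, -9.99987410e-01, -4.94104063e-03],
       [-9.76136888e-01,  2.18294817e-04, -2.17155999e-01],
       [ 2.17154344e-01,  5.01326917e-03, -9.76124407e-01]]), 't': array([ -10.17355537,  498.39128218, 1082.37219469])}
side {'camera_matrix': array([[469.87547925,   0.        , 282.72027797],
       [  0.        , 469.87547925, 212.94212858],
       [  0.        ,   0.        ,   1.        ]]), 'k1': 0.03376864286101481, 'R': array([[-0.46870586, -0.88329529,  0.01021021],
       [-0.39785842,  0.20076898, -0.89520975],
       [ 0.78868466, -0.42365228, -0.44552806]]), 't': array([233.33680991, 240.60049072, 745.21023639])}
```

View pics/top0.png

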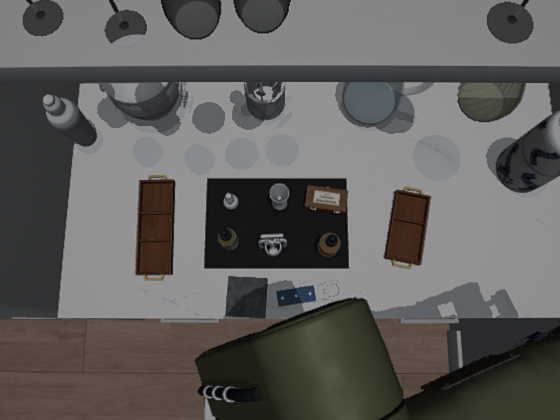

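View pics/side0.png

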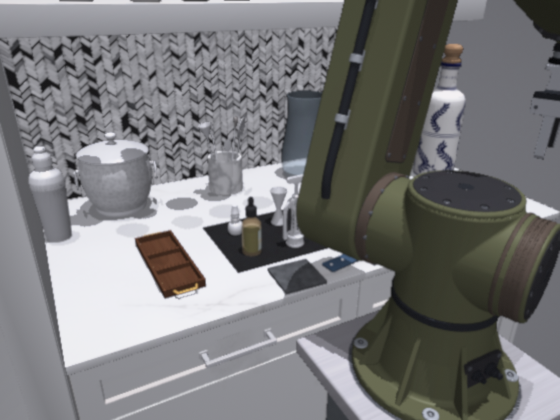

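The top view shows tray_three on the left (155,228) and tray_two on the right (408,228). On the mat are the stopper (231,201), jigger (279,196), box (327,198), left bottle (228,238), corkscrew (272,243) and right bottle (329,244). The side view shows the left bottle, corkscrew, jigger and stopper standing. Next I'll measure the clusters.

```bash
python3 - <<'E'
from h import *
D=np.load("top0.npz"); w=D["w"]; p=D["p"]
def reg(u0,u1,v0,v1): return w[v0:v1,u0:u1].reshape(-1,3)
m=reg(207,345,255,265); print("mat z",np.median(m[:,2]), "table", np.median(reg(355,380,200,260)[:,2]),np.median(reg(180,200,200,260)[:,2]))
for n,b in dict(stopper=(212,250,182,216),jig=(262,300,178,216),box=(302,350,180,216),bl=(212,250,220,262),cork=(252,295,226,262),br=(312,350,224,264)).items():
    q=reg(*b); q=q[q[:,2]>14]; 
    if len(q)<5: print(n,"few");continue
    print(n,len(q),"zmax %.0f"%np.percentile(q[:,2],98), "hist",np.histogram(q[:,2],bins=range(10,190,20))[0])
    for lo,hi in ((15,50),(50,75),(75,105),(105,190)):
        s=q[(q[:,2]>=lo)&(q[:,2]<hi)]
        if len(s)>4: print("   ",lo,hi,len(s),"lo",np.percentile(s[:,:2],3,axis=0).round(),"hi",np.percentile(s[:,:2],97,axis=0).round(),"mean",s.mean(0).round())
for n,b in dict(T3=(128,182,172,284),T2=(380,436,184,270)).items():
    q=reg(*b); s=q[(q[:,2]>15.5)&(q[:,2]<26)]; r=cv2.minAreaRect(s[:,:2].astype(np.float32)); print(n,len(s),r)
E
python3 - <<'E'
import cv2
a=cv2.imread("pics/top0.png"); cv2.imwrite("pics/crop0.png",cv2.resize(cv2.convertScaleAbs(a[165:285,195:355],alpha=1.8),(800,600),interpolation=cv2.INTER_CUBIC))
E
```

```text
mat z 4.88919033648066 table 0.8292294160085081 0.8517227424173349
stopper 199 zmax 125 hist [66 61 40 28  0  0  0  0]
    15 50 125 lo [515.  90.] hi [541. 122.] mean [525. 104.  30.]
    50 75 48 lo [523.  98.] hi [536. 115.] mean [529. 106.  62.]
    75 105 20 lo [526. 102.] hi [537. 111.] mean [532. 106.  78.]
jig 353 zmax 96 hist [ 51  25  75 137  60   0   0   0]
    15 50 69 lo [521. -23.] hi [539.   3.] mean [528.  -9.  30.]
    50 75 101 lo [526. -20.] hi [548.   5.] mean [538.  -8.  65.]
    75 105 171 lo [516. -29.] hi [555.  11.] mean [539.  -9.  86.]
box 1013 zmax 49 hist [ 55 951   2   0   0   0   0   0]
    15 50 1001 lo [ 505. -163.] hi [561. -74.] mean [ 532. -118.   43.]
bl 362 zmax 138 hist [ 22  27  35 152  15  76  30   0]
    15 50 48 lo [417.  87.] hi [441. 118.] mean [424.  98.  33.]
    50 75 61 lo [417.  87.] hi [454. 127.] mean [428. 102.  66.]
    75 105 134 lo [419.  91.] hi [455. 124.] mean [432. 104.  81.]
    105 190 113 lo [426.  96.] hi [448. 119.] mean [436. 107. 120.]
cork 389 zmax 173 hist [34 80 18 15 46 90 10 64]
    15 50 112 lo [406. -20.] hi [427.  32.] mean [416.   6.  33.]
    50 75 20 lo [417. -25.] hi [423.  36.] mean [420.   5.  62.]
    75 105 45 lo [417. -24.] hi [430.  37.] mean [421.   5.  94.]
    105 190 205 lo [417. -16.] hi [428.  29.] mean [422.   6. 141.]
br 446 zmax 148 hist [ 17  29  32 175  69  84  34   1]
    15 50 45 lo [ 400. -132.] hi [425. -97.] mean [ 407. -111.   34.]
    50 75 38 lo [ 400. -136.] hi [423. -97.] mean [ 407. -112.   63.]
    75 105 231 lo [ 401. -141.] hi [ 443. -100.] mean [ 418. -118.   87.]
    105 190 126 lo [ 412. -132.] hi [ 433. -109.] mean [ 421. -119.  128.]
T3 898 ((472.90753173828125, 285.77679443359375), (253.0970458984375, 85.73198699951172), 1.0293912887573242)
T2 667 ((471.5205078125, -312.95257568359375), (85.48265075683594, 194.2805938720703), 78.62101745605469)
```

View pics/crop0.png

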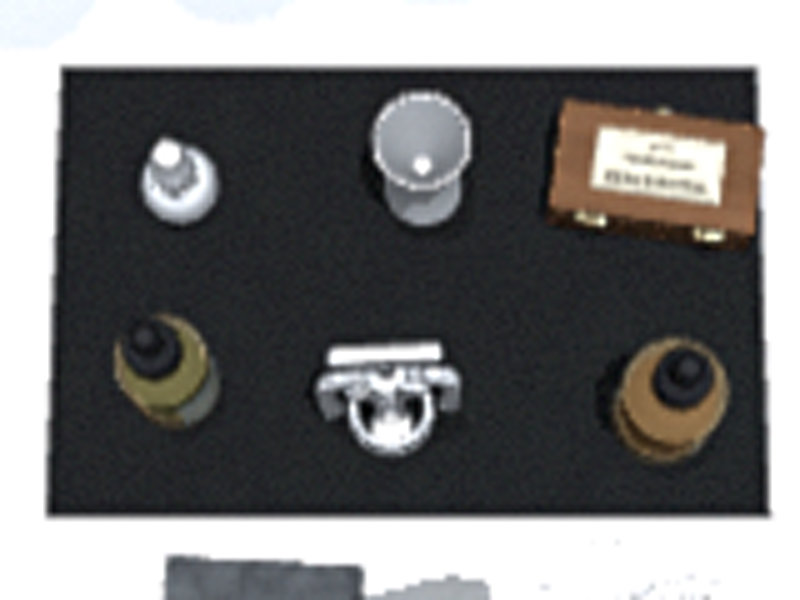

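The crop shows the green (small) bottle at left, the amber (large) bottle at right and the corkscrew T-bar along y. I'll go above the mat for a closer look.

```bash
cat >> h.py <<'E'
def rel(*targets):
    """shift/turn in the present tool frame for world targets (x,y,z,yaw), tool straight down"""
    s=manip.read_state(); R=Ro.from_euler("xyz",s["eef_rot"])
    for x,y,z,yaw in targets:
        T=Ro.from_euler("xyz",[np.pi,0,yaw])
        print((x,y,z,yaw),"->",R.inv().apply(np.array([x,y,z])-s["eef_pos"]).round(1),(R.inv()*T).as_rotvec().round(3))
E
python3 -c "
from h import *
rel((470,-20,330,0))"
```

```text
(470, -20, 330, 0) -> [ 421.  -340.  -124.7] [-0.001  0.     0.42 ]
```

```bash
python3 -m crank '[[100,0,0,-125,0,0,0],[100,0,0,-125,0,0,0],[100,421,-340,-125,0,0,0.42],[100,421,-340,-125,0,0,0.42],[100,421,-340,-125,0,0,0.42],[100,421,-340,-125,0,0,0.42],[100,421,-340,-125,0,0,0.42],[100,421,-340,-125,0,0,0.42],[100,421,-340,-125,0,0,0.42],[100,421,-340,-125,0,0,0.42]]' && python3 -c "
from h import *
rel((470,-20,330,0))"
```

```text
clock: 1.1
eef_pos: [405.1, -146.3, 323.9]
eef_rot: [3.142, -0.0, -0.0]
wrist_force: [1.4, -1.1, 0.1]
finger_gap: 93.8
finger_force: 0.0
(470, -20, 330, 0) -> [  64.9 -126.4   -6.1] [ 0. -0. -0.]
```

```bash
python3 -m crank '[[100,65,-126,-6,0,0,0],[100,65,-126,-6,0,0,0],[100,65,-126,-6,0,0,0],[100,65,-126,-6,0,0,0],[100,65,-126,-6,0,0,0],[100,65,-126,-6,0,0,0]]' && python3 - <<'E'
from h import *
c=optics.calibration("wrist"); p,d=optics.camera("wrist")
cv2.imwrite("pics/w1.png",p[:,:,::-1]); np.savez("w1.npz",p=p,d=d,w=world("wrist",d,c)); print(c)
E
```

```text
clock: 1.7
eef_pos: [469.4, -23.2, 329.6]
eef_rot: [3.141, 0.0, -0.001]
wrist_force: [0.4, 0.2, 0.4]
finger_gap: 94.2
finger_force: 0.0
{'camera_matrix': array([[309.77494045,   0.        , 278.25952153],
       [  0.        , 309.77494045, 205.10911069],
       [  0.        ,   0.        ,   1.        ]]), 'k1': -0.07163775388005474, 'R': array([[-1.81871183e-03, -9.99998282e-01, -3.57439779e-04],
       [-9.57249680e-01,  1.63757170e-03,  2.89258306e-01],
       [-2.89257224e-01,  8.68236617e-04, -9.57251014e-01]]), 't': array([-21.18537282, 383.9801153 , 648.46653315])}
```

View pics/w1.png

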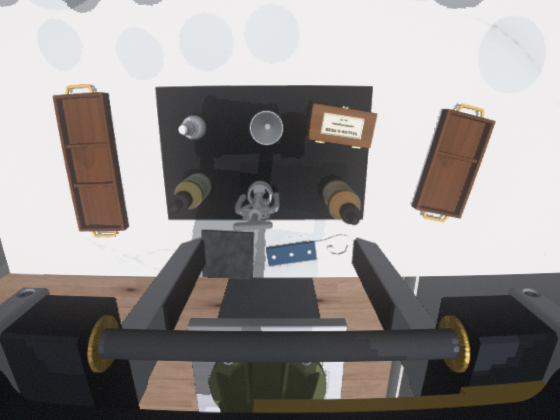

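The wrist view shows everything: jigger rim at (266,127), stopper (193,127), bottles (192,190) and (342,200), corkscrew (256,200), and both trays. I'll fit positions from this cloud and the top camera's.

```bash
cat > m.py <<'E'
from h import *
from scipy.optimize import least_squares
def circ(s,r):
    f=lambda c:np.hypot(s[:,0]-c[0],s[:,1]-c[1])-r
    o=least_squares(f,s[:,:2].mean(0),loss="soft_l1",f_scale=1.5); return o.x.round(1),len(s)
for n in ("top0","w1"):
    w=np.load(n+".npz")["w"].reshape(-1,3); w=w[np.isfinite(w).all(1)]
    def sel(x,y,r,z0,z1): return w[(np.hypot(w[:,0]-x,w[:,1]-y)<r)&(w[:,2]>z0)&(w[:,2]<z1)]
    print(n,"mat",np.median(sel(475,-60,25,-5,12)[:,2]).round(1),"table",np.median(sel(475,-220,20,-9,12)[:,2]).round(1))
    j=sel(537,-9,40,60,98); print("jigger zmax",np.percentile(j[:,2],98).round(1)); k=j[j[:,2]>88]; print("  rim box",k[:,:2].min(0).round(1),k[:,:2].max(0).round(1),circ(k[np.hypot(*(k[:,:2]-[536,-9]).T)>14],21.5))
    s=sel(530,106,35,10,85); print("stopper shank",circ(s[(s[:,2]>38)&(s[:,2]<74)],10.5),"ball",circ(s[(s[:,2]>16)&(s[:,2]<30)],18.3),"top",s[s[:,2]>74][:,:2].mean(0).round(1))
    for nm,x,y,rb,h,hn in (("small",436,107,21,68,110),("large",421,-119,23.5,76,120)):
        b=sel(x,y,45,10,160); print(nm,"body",circ(b[(b[:,2]>20)&(b[:,2]<h)],rb),"neck",circ(b[(b[:,2]>h+10)&(b[:,2]<hn+2)],12.5),"cap top",b[b[:,2]>b[:,2].max()-6][:,:2].mean(0).round(1),b[:,2].max().round(1))
    t=sel(424,6,45,158,180); print("Tbar",len(t),cv2.minAreaRect(t[:,:2].astype(np.float32)),np.median(t[:,2]).round(1),t[:,:2].mean(0).round(1)); 
    v=np.linalg.svd(t[:,:2]-t[:,:2].mean(0),full_matrices=False)[2][0]; print("   dir",v.round(3))
    c=sel(424,6,50,8,150)
    for lo in range(10,150,20):
        q=c[(c[:,2]>lo)&(c[:,2]<lo+20)]
        if len(q): print("   cork z",lo,len(q),q[:,:2].min(0).round(),q[:,:2].max(0).round())
    for nm,x,y,L in (("T3",473,286,114),("T2",471,-313,84)):
        q=sel(x,y,150,16,28); q=q[abs(q[:,1]-y)<75]
        lo=q[abs(q[:,0]-x)<L-12]  # avoid handles
        print(nm,len(q),cv2.minAreaRect(lo[:,:2].astype(np.float32)), cv2.minAreaRect(q[:,:2].astype(np.float32)),np.median(q[:,2]).round(1))
E
python3 m.py
```

```text
top0 mat 4.9 table 0.8
jigger zmax 95.0
  rim box [512.4 -29.2] [555.7  11.2] (array([534. ,  -8.9]), 78)
stopper shank (array([534.4, 107.4]), 63) ball (array([534.5, 107. ]), 63) top [531.8 106.3]
small body (array([437.7, 108. ]), 73) neck (array([436.8, 107.4]), 111) cap top [437.6 108. ] 138.0
large body (array([ 423.1, -120.8]), 79) neck (array([ 422.1, -120.4]), 162) cap top [ 422.4 -120.1] 150.1
Tbar 85 ((424.36126708984375, 6.713506698608398), (7.1036152839660645, 45.214439392089844), 2.683483839035034) 169.2 [423.7   6. ]
   dir [ 0.066 -0.998]
   cork z 10 56 [399. -32.] [470.  48.]
   cork z 30 80 [405. -25.] [428.  35.]
   cork z 50 18 [417. -25.] [423.  36.]
   cork z 70 15 [417. -25.] [423.  37.]
   cork z 90 46 [417. -24.] [431.  37.]
   cork z 110 90 [415. -18.] [429.  29.]
   cork z 130 10 [420.  -1.] [424.  12.]
T3 853 ((472.36102294921875, 285.4523620605469), (203.49085998535156, 85.88555145263672), 1.173137903213501) ((472.91180419921875, 285.4636535644531), (253.18887329101562, 85.88555145263672), 1.1731380224227905) 19.8
T2 644 ((470.74908447265625, -312.797302
[... 759 characters left out ...]
. -20.] [445.  38.]
   cork z 30 220 [412. -22.] [444.  39.]
   cork z 50 68 [420. -23.] [432.  39.]
   cork z 70 81 [420. -23.] [433.  40.]
   cork z 90 160 [421. -22.] [433.  39.]
   cork z 110 325 [418. -15.] [434.  31.]
   cork z 130 35 [426.   5.] [429.  12.]
T3 1989 ((472.9944763183594, 287.7939758300781), (203.65213012695312, 86.85858154296875), 0.9196931719779968) ((475.32696533203125, 287.7938232421875), (251.4401397705078, 86.90111541748047), 0.8872345089912415) 20.0
T2 1440 ((470.6931457519531, -308.77838134765625), (86.37411499023438, 162.72662353515625), 78.40031433105469) ((473.81121826171875, -309.4600830078125), (86.41997528076172, 190.62799072265625), 78.45639038085938) 20.0
```

```bash
python3 -c "
from h import *
rel((535,-7.6,150,0),(535,-7.6,55,0))"
```

```text
(535, -7.6, 150, 0) -> [ 65.6 -15.9 179.8] [ 0.     0.    -0.002]
(535, -7.6, 55, 0) -> [ 65.6 -15.9 274.8] [ 0.     0.    -0.002]
```

```bash
python3 -m crank '[[68,66,-16,50,0,0,0],[68,66,-16,100,0,0,0],[68,66,-16,150,0,0,0],[68,66,-16,180,0,0,0],[68,66,-16,210,0,0,0],[68,66,-16,230,0,0,0],[68,66,-16,230,0,0,0],[68,66,-16,230,0,0,0]]' 12 && python3 -c "
from h import *
rel((535,-7.6,55,0))"
```

```text
clock: 2.55
eef_pos: [536.0, -7.2, 100.8]
eef_rot: [3.142, -0.001, -0.002]
wrist_force: [0.5, -0.4, 0.4]
finger_gap: 63.9
finger_force: 0.0
(535, -7.6, 55, 0) -> [-1.   0.4 45.8] [ 0.    -0.001 -0.002]
```

```bash
python3 -m crank '[[68,0,0,25,0,0,0],[68,0,0,46,0,0,0],[68,0,0,46,0,0,0],[68,0,0,46,0,0,0],[0,0,0,46,0,0,0],[0,0,0,46,0,0,0],[0,0,0,46,0,0,0],[0,0,0,46,0,0,0],[0,0,0,46,0,0,0],[0,0,0,46,0,0,0]]' 12
```

```text
clock: 3.55
eef_pos: [536.2, -6.5, 54.4]
eef_rot: [3.141, -0.001, -0.0]
wrist_force: [-0.3, -1.1, 5.8]
finger_gap: 40.4
finger_force: 12.0
```

```bash
python3 -m crank '[[0,0,0,0,0,0,0],[0,0,0,-5,0,0,0],[0,0,0,-10,0,0,0],[0,0,0,-30,0,0,0],[0,0,0,-60,0,0,0],[0,0,0,-60,0,0,0],[0,0,0,-60,0,0,0]]' && python3 -c "
from h import *
rel((473.5,286.8,115,0.018),(473.5,286.8,57,.018))"
```

```text
clock: 4.25
eef_pos: [535.8, -6.3, 114.2]
eef_rot: [3.142, -0.001, -0.0]
wrist_force: [-0.3, -0.0, -0.7]
finger_gap: 41.0
finger_force: 12.0
(473.5, 286.8, 115, 0.018) -> [ -62.4 -293.1   -0.9] [ 0.    -0.001 -0.018]
(473.5, 286.8, 57, 0.018) -> [ -62.4 -293.1   57.1] [ 0.    -0.001 -0.018]
```

```bash
python3 -m crank '[[0,0,0,-45,0,0,0],[0,-10,-45,-50,0,0,0],[0,-20,-90,-50,0,0,0],[0,-31,-135,-50,0,0,0],[0,-42,-180,-50,0,0,0],[0,-52,-225,-50,0,0,0],[0,-60,-270,-50,0,0,-0.018],[0,-63,-293,-50,0,0,-0.018],[0,-63,-293,-45,0,0,-0.018],[0,-63,-293,-45,0,0,-0.018]]' && python3 -c "
from h import *
rel((473.5,286.8,115,0.018),(473.5,286.8,57,.018))"
```

```text
clock: 5.25
eef_pos: [472.1, 286.2, 157.1]
eef_rot: [3.14, 0.003, 0.019]
wrist_force: [-0.9, 0.1, -1.1]
finger_gap: 40.8
finger_force: 12.0
(473.5, 286.8, 115, 0.018) -> [ 1.5 -0.6 42. ] [0.001 0.003 0.001]
(473.5, 286.8, 57, 0.018) -> [  1.7  -0.7 100. ] [0.001 0.003 0.001]
```

```bash
python3 -m crank '[[0,1,-1,35,0,0,0],[0,1,-1,60,0,0,0],[0,1,-1,75,0,0,0],[0,1,-1,75,0,0,0],[0,1,-1,75,0,0,0]]' && python3 - <<'E'
from h import *
a=optics.camera("side")[0]; c=optics.calibration("wrist"); p,d=optics.camera("wrist")
cv2.imwrite("pics/w2.png",np.hstack([cv2.resize(a[170:310,100:240],(400,400)),cv2.resize(p,(400,400))])[:,:,::-1]); np.savez("w2.npz",p=p,d=d,w=world("wrist",d,c))
E
```

```text
clock: 5.75
eef_pos: [474.2, 286.8, 84.2]
eef_rot: [3.141, 0.0, 0.017]
wrist_force: [-0.2, -0.5, -0.3]
finger_gap: 41.0
finger_force: 12.0
```

View pics/w2.png

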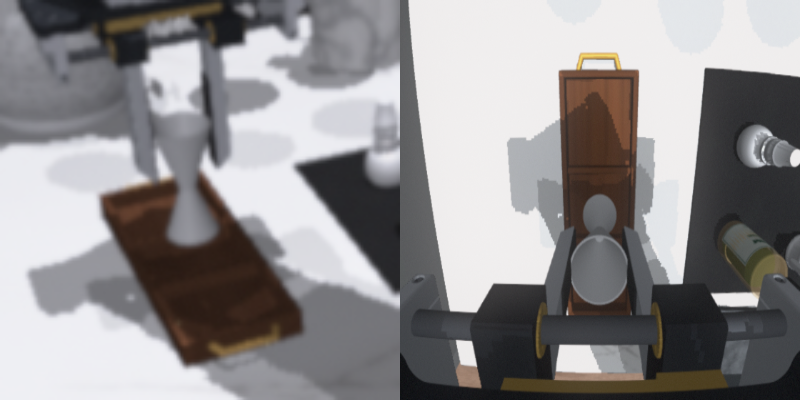

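The jigger hangs upright over the middle compartment. Lowering it.

```bash
python3 -m crank '[[0,0,0,12,0,0,0],[0,0,0,20,0,0,0],[0,0,0,24,0,0,0],[0,0,0,25,0,0,0],[0,0,0,26,0,0,0],[0,0,0,26,0,0,0],[0,0,0,26,0,0,0]]'
```

```text
clock: 6.55
eef_pos: [473.9, 287.7, 58.0]
eef_rot: [-3.141, -0.0, 0.018]
wrist_force: [-0.5, 0.2, -1.3]
finger_gap: 40.7
finger_force: 12.0
```

```bash
python3 -m crank '[[0,0,0,0.5,0,0,0],[0,0,0,1,0,0,0],[0,0,0,1.3,0,0,0],[0,0,0,1.3,0,0,0]]'; python3 -c "
from h import *
print(manip.read_state()['wrist_force'])"
```

```text
clock: 6.95
eef_pos: [473.8, 287.7, 56.6]
eef_rot: [-3.142, -0.0, 0.018]
wrist_force: [-0.1, 0.4, -0.8]
finger_gap: 40.6
finger_force: 12.0
[-0.05934187  0.42650956 -0.76413418]
```

```bash
python3 -m crank '[[0,0,0,0.5,0,0,0],[0,0,0,1,0,0,0],[0,0,0,1,0,0,0],[0,0,0,1,0,0,0]]'
```

```text
clock: 7.35
eef_pos: [474.3, 287.8, 56.4]
eef_rot: [-3.141, -0.002, 0.018]
wrist_force: [-1.7, -1.0, 8.8]
finger_gap: 40.8
finger_force: 12.0
```

```bash
python3 -m crank '[[68,0,0,0,0,0,0],[68,0,0,0,0,0,0],[68,0,0,0,0,0,0],[68,0,0,-10,0,0,0],[68,0,0,-40,0,0,0],[68,0,0,-80,0,0,0],[68,0,0,-125,0,0,0],[68,0,0,-125,0,0,-0.15],[68,0,0,-125,0,0,-0.3],[68,0,0,-125,0,0,-0.3]]' && python3 - <<'E'
from h import *
c=optics.calibration("wrist"); p,d=optics.camera("wrist"); np.savez("w3.npz",p=p,d=d,w=world("wrist",d,c)); cv2.imwrite("pics/w3.png",p[:,:,::-1])
rel((438.3,109.3,185,1.57),(438.3,109.3,77,1.57))
E
```

```text
clock: 8.35
eef_pos: [473.8, 287.7, 181.3]
eef_rot: [-3.141, -0.001, 0.32]
wrist_force: [0.8, -0.0, -0.5]
finger_gap: 63.7
finger_force: 0.0
(438.3, 109.3, 185, 1.57) -> [-88.9 158.6  -4. ] [ 0.    -0.    -1.255]
(438.3, 109.3, 77, 1.57) -> [-88.9 158.6 104. ] [ 0.    -0.    -1.255]
```

View pics/w3.png

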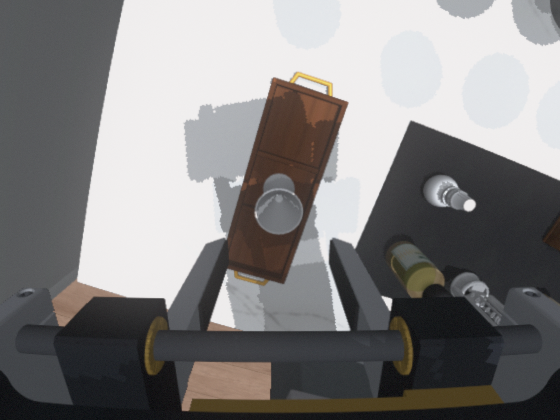

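The jigger stands upright in the middle compartment at (278,208). On to the small bottle.

```bash
python3 -m crank '[[60,-20,36,-4,0,0,-0.15],[60,-42,75,-4,0,0,-0.3],[60,-65,115,-4,0,0,-0.45],[60,-89,159,-4,0,0,-0.6],[60,-89,159,-4,0,0,-0.75],[60,-89,159,-4,0,0,-0.9],[60,-89,159,-4,0,0,-1.05],[60,-89,159,-4,0,0,-1.2],[60,-89,159,-4,0,0,-1.255],[60,-89,159,-4,0,0,-1.255]]' 20 && python3 - <<'E'
from h import *
rel((438.3,109.3,77,1.57))
E
```

```text
clock: 9.4
eef_pos: [438.9, 108.8, 184.6]
eef_rot: [-3.141, 0.0, 1.57]
wrist_force: [1.3, -0.2, -1.2]
finger_gap: 56.6
finger_force: 0.0
(438.3, 109.3, 77, 1.57) -> [  0.5  -0.5 107.6] [-0.  0. -0.]
```

```bash
python3 -m crank '[[60,0.5,0,35,0,0,0],[60,0.5,0,75,0,0,0],[60,0.5,0,100,0,0,0],[60,0.5,0,108,0,0,0],[60,0.5,0,108,0,0,0],[0,0.5,0,108,0,0,0],[0,0.5,0,108,0,0,0],[0,0.5,0,108,0,0,0],[0,0.5,0,108,0,0,0],[0,0.5,0,108,0,0,0]]' 25; python3 -m crank '[[0,0,0,0,0,0,0],[0,0,0,0,0,0,0],[0,0,0,-5,0,0,0],[0,0,0,-30,0,0,0],[0,0,0,-70,0,0,0],[0,0,0,-70,0,0,0],[0,0,0,-70,0,0,0]]'; python3 -c "
from h import *
rel((545.5,288.1,150,1.588),(545.5,288.1,81,1.588))"
```

```text
clock: 10.4
eef_pos: [439.1, 109.3, 76.9]
eef_rot: [3.141, -0.0, 1.573]
wrist_force: [-0.6, 0.4, 3.8]
finger_gap: 24.8
finger_force: 25.0
clock: 11.1
eef_pos: [439.0, 109.3, 146.7]
eef_rot: [3.141, -0.0, 1.573]
wrist_force: [-0.9, 0.5, -2.0]
finger_gap: 24.6
finger_force: 25.0
(545.5, 288.1, 150, 1.588) -> [178.6 106.9  -3.2] [ 0.001 -0.    -0.015]
(545.5, 288.1, 81, 1.588) -> [178.6 106.8  65.8] [ 0.001 -0.    -0.015]
```

```bash
python3 -m crank '[[0,40,24,-5,0,0,0],[0,80,48,-5,0,0,0],[0,120,72,-5,0,0,0],[0,155,93,-5,0,0,-0.015],[0,179,107,-5,0,0,-0.015],[0,179,107,-5,0,0,-0.015],[0,179,107,-5,0,0,-0.015],[0,179,107,15,0,0,-0.015],[0,179,107,35,0,0,-0.015],[0,179,107,35,0,0,-0.015]]' && python3 - <<'E'
from h import *
a=optics.camera("side")[0]; p=optics.camera("wrist")[0]
cv2.imwrite("pics/w4.png",np.hstack([cv2.resize(a[150:290,100:240],(400,400)),cv2.resize(p,(400,400))])[:,:,::-1])
rel((545.5,288.1,80,1.588))
E
```

```text
clock: 12.1
eef_pos: [543.9, 286.9, 108.5]
eef_rot: [-3.137, 0.002, 1.587]
wrist_force: [-0.5, 0.2, -1.0]
finger_gap: 24.6
finger_force: 25.0
(545.5, 288.1, 80, 1.588) -> [ 0.3  0.2 31.7] [-0.001  0.    -0.001]
```

View pics/w4.png

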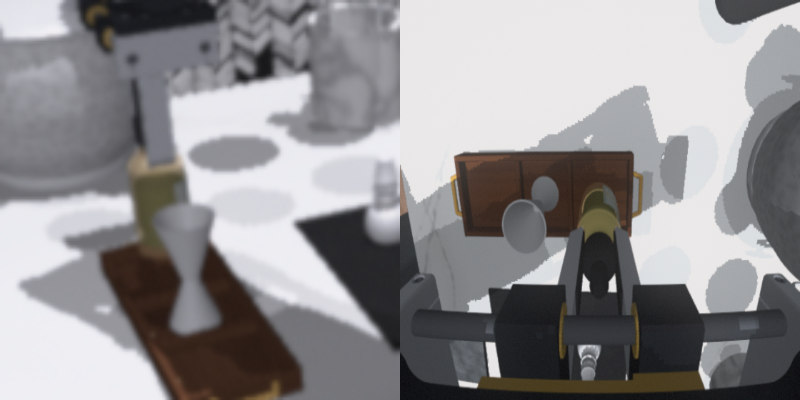

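The bottle is upright over the far compartment and clear of the jigger. Lowering it.

```bash
python3 -m crank '[[0,0,0,12,0,0,0],[0,0,0,22,0,0,0],[0,0,0,29,0,0,0],[0,0,0,31,0,0,0],[0,0,0,32,0,0,0],[0,0,0,32,0,0,0],[0,0,0,32,0,0,0]]'
```

```text
clock: 12.9
eef_pos: [545.7, 288.6, 79.9]
eef_rot: [3.141, -0.0, 1.588]
wrist_force: [-0.2, 0.9, -2.1]
finger_gap: 24.4
finger_force: 25.0
```

```bash
python3 -m crank '[[0,0,0,0.4,0,0,0],[0,0,0,0.8,0,0,0],[0,0,0,1.1,0,0,0],[0,0,0,1.1,0,0,0]]'
```

```text
clock: 13.3
eef_pos: [545.7, 288.6, 78.9]
eef_rot: [3.141, -0.0, 1.588]
wrist_force: [-1.3, -0.6, 4.6]
finger_gap: 24.7
finger_force: 25.0
```

```bash
python3 -m crank '[[50,0,0,0,0,0,0],[50,0,0,0,0,0,0],[50,0,0,0,0,0,0],[50,0,0,-20,0,0,0],[50,0,0,-50,0,0,0],[50,0,0,-85,0,0,0],[50,0,0,-85,0,0,0],[60,-45,-14,-100,0,0,0],[60,-92,-28,-120,0,0,0],[60,-140,-42,-130,0,0,0]]' && python3 -c "
from h import *
rel((424,-119,210,1.57),(424,-119,83,1.57))"
```

```text
clock: 14.3
eef_pos: [506.3, 150.3, 208.0]
eef_rot: [3.141, -0.0, 1.589]
wrist_force: [1.2, -0.0, -0.3]
finger_gap: 56.4
finger_force: 0.0
(424, -119, 210, 1.57) -> [-267.8  -87.2   -2. ] [ 0.001 -0.     0.019]
(424, -119, 83, 1.57) -> [-267.8  -87.2  125. ] [ 0.001 -0.     0.019]
```

```bash
python3 -m crank '[[60,-45,-15,-2,0,0,0],[60,-92,-30,-2,0,0,0],[60,-139,-46,-2,0,0,0],[60,-186,-61,-2,0,0,0],[60,-230,-75,-2,0,0,0.019],[60,-268,-87,-2,0,0,0.019],[60,-268,-87,-2,0,0,0.019],[60,-268,-87,-2,0,0,0.019],[60,-268,-87,-2,0,0,0.019]]' && python3 -c "
from h import *
rel((424,-119,210,1.57),(424,-119,83,1.57))"
```

```text
clock: 15.2
eef_pos: [424.7, -117.2, 209.3]
eef_rot: [-3.141, -0.0, 1.57]
wrist_force: [0.2, 0.1, 0.2]
finger_gap: 56.7
finger_force: 0.0
(424, -119, 210, 1.57) -> [-1.8 -0.7 -0.7] [-0. -0. -0.]
(424, -119, 83, 1.57) -> [ -1.8  -0.7 126.3] [-0. -0. -0.]
```

```bash
python3 -m crank '[[60,-1.5,-0.5,40,0,0,0],[60,-1.5,-0.5,85,0,0,0],[60,-1.5,-0.5,115,0,0,0],[60,-1.5,-0.5,126,0,0,0],[60,-1.5,-0.5,126,0,0,0],[0,-1.5,-0.5,126,0,0,0],[0,-1.5,-0.5,126,0,0,0],[0,-1.5,-0.5,126,0,0,0],[0,-1.5,-0.5,126,0,0,0],[0,-1.5,-0.5,126,0,0,0]]' 30; python3 -m crank '[[0,0,0,0,0,0,0],[0,0,0,0,0,0,0],[0,0,0,-5,0,0,0],[0,0,0,-40,0,0,0],[0,0,0,-85,0,0,0],[0,0,0,-130,0,0,0],[0,0,0,-175,0,0,0],[0,0,0,-200,0,0,0],[0,0,0,-200,0,0,0]]'; python3 -c "
from h import *
rel((401.5,285.5,280,1.588),(401.5,285.5,120,1.588))"
```

```text
clock: 16.2
eef_pos: [424.2, -119.5, 84.0]
eef_rot: [3.141, 0.0, 1.569]
wrist_force: [-1.2, -0.8, 3.8]
finger_gap: 24.1
finger_force: 30.0
clock: 17.1
eef_pos: [424.8, -119.7, 286.9]
eef_rot: [3.136, 0.002, 1.569]
wrist_force: [-0.1, 0.8, -2.4]
finger_gap: 24.5
finger_force: 30.0
(401.5, 285.5, 280, 1.588) -> [405.2 -24.1   6. ] [ 0.005  0.002 -0.019]
(401.5, 285.5, 120, 1.588) -> [405.5 -25.  166. ] [ 0.005  0.002 -0.019]
```

```bash
python3 -m crank '[[0,40,-2,2,0,0,0],[0,85,-5,2,0,0,0],[0,132,-8,2,0,0,0],[0,180,-11,2,0,0,0],[0,228,-14,2,0,0,0],[0,275,-17,2,0,0,-0.01],[0,320,-20,2,0,0,-0.019],[0,365,-22,2,0,0,-0.019],[0,395,-23,2,0,0,-0.019],[0,405,-24,2,0,0,-0.019]]'; python3 -c "
from h import *
rel((401.5,285.5,280,1.588),(401.5,285.5,110,1.588))"
```

```text
clock: 18.1
eef_pos: [399.9, 287.6, 279.7]
eef_rot: [-3.139, 0.001, 1.59]
wrist_force: [-0.9, -0.3, -1.6]
finger_gap: 24.8
finger_force: 30.0
(401.5, 285.5, 280, 1.588) -> [-2.2  1.6 -0.3] [-0.003  0.001  0.002]
(401.5, 285.5, 110, 1.588) -> [ -2.    2.  169.7] [-0.003  0.001  0.002]
```

```bash
python3 -m crank '[[0,-2,1.5,40,0,0,0],[0,-2,1.5,85,0,0,0],[0,-2,1.5,125,0,0,0],[0,-2,1.5,155,0,0,0],[0,-2,1.5,168,0,0,0],[0,-2,1.5,168,0,0,0],[0,-2,1.5,168,0,0,0]]'; python3 -c "
from h import *
rel((401.5,285.5,87,1.588))"
```

```text
clock: 18.8
eef_pos: [402.9, 283.7, 114.7]
eef_rot: [3.141, -0.001, 1.587]
wrist_force: [0.7, 0.2, 0.1]
finger_gap: 24.4
finger_force: 30.0
(401.5, 285.5, 87, 1.588) -> [ 1.8 -1.4 27.7] [ 0.001 -0.001 -0.001]
```

```bash
python3 -m crank '[[0,1.5,-1.4,12,0,0,0],[0,1.5,-1.4,21,0,0,0],[0,1.5,-1.4,25,0,0,0],[0,1.5,-1.4,27,0,0,0],[0,1.5,-1.4,27.5,0,0,0],[0,1.5,-1.4,27.5,0,0,0],[0,1.5,-1.4,27.5,0,0,0]]'
```

```text
clock: 19.5
eef_pos: [401.0, 285.2, 86.3]
eef_rot: [3.141, -0.0, 1.588]
wrist_force: [-0.4, -0.8, -1.3]
finger_gap: 24.5
finger_force: 30.0
```

```bash
python3 -m crank '[[0,0,0,0.4,0,0,0],[0,0,0,0.8,0,0,0],[0,0,0,0.8,0,0,0],[0,0,0,0.8,0,0,0]]'
```

```text
clock: 19.9
eef_pos: [401.1, 285.3, 86.0]
eef_rot: [3.141, -0.0, 1.588]
wrist_force: [-2.8, -0.1, 7.0]
finger_gap: 24.8
finger_force: 30.0
```

```bash
python3 -m crank '[[50,0,0,0,0,0,0],[50,0,0,0,0,0,0],[50,0,0,0,0,0,0],[50,0,0,-20,0,0,0],[50,0,0,-60,0,0,0],[50,0,0,-105,0,0,0],[50,0,0,-145,0,0,0],[50,-45,4,-145,0,0,0],[50,-92,8,-145,0,0,0],[50,-139,12,-145,0,0,0]]' && python3 -c "
from h import *
rel((425.3,7.3,215,1.62))"
```

```text
clock: 20.9
eef_pos: [415.1, 145.0, 230.4]
eef_rot: [3.141, -0.0, 1.589]
wrist_force: [0.6, -0.0, 0.2]
finger_gap: 46.4
finger_force: 0.0
(425.3, 7.3, 215, 1.62) -> [-137.8    7.7   15.4] [ 0.001 -0.    -0.031]
```

```bash
python3 -m crank '[[45,-45,3,15,0,0,-0.031],[45,-92,5,15,0,0,-0.031],[45,-130,8,15,0,0,-0.031],[45,-138,8,15,0,0,-0.031],[45,-138,8,15,0,0,-0.031],[45,-138,8,15,0,0,-0.031]]' && python3 - <<'E'
from h import *
rel((425.3,7.3,135,1.62))
c=optics.calibration("wrist"); p,d=optics.camera("wrist"); w=world("wrist",d,c)
t0=optics.camera("top")[0]
cv2.imwrite("pics/w5.png",np.hstack([cv2.resize(t0[150:290,110:250],(400,400)),cv2.resize(p,(400,400))])[:,:,::-1])
w=w.reshape(-1,3); s=w[(np.hypot(w[:,0]-425,w[:,1]-7)<40)&(w[:,2]>158)&(w[:,2]<175)]; print(len(s),s.mean(0) if len(s) else 0)
E
```

```text
clock: 21.5
eef_pos: [425.6, 9.2, 215.3]
eef_rot: [-3.142, -0.0, 1.619]
wrist_force: [1.6, 0.0, -0.2]
finger_gap: 42.4
finger_force: 0.0
(425.3, 7.3, 135, 1.62) -> [-1.9 -0.4 80.3] [-0.    -0.    -0.001]
457 [425.22150803  10.53581665 169.34984674]
```

View pics/w5.png

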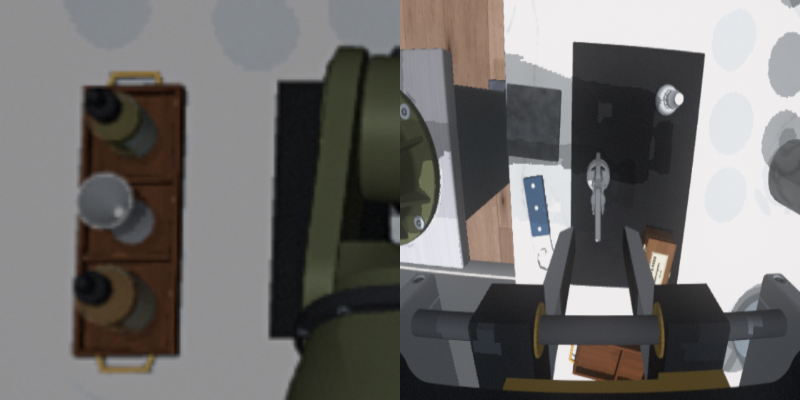

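The cocktail kit is standing in its three compartments. The fingers straddle the T-bar, so I'll grip it.

```bash
python3 -m crank '[[45,-1,0,30,0,0,0],[45,-1,0,60,0,0,0],[45,-1,0,76,0,0,0],[45,-1,0,80,0,0,0],[45,-1,0,80,0,0,0],[0,-1,0,80,0,0,0],[0,-1,0,80,0,0,0],[0,-1,0,80,0,0,0],[0,-1,0,80,0,0,0],[0,-1,0,80,0,0,0]]' 40; python3 -m crank '[[0,0,0,0,0,0,0],[0,0,0,0,0,0,0],[0,0,0,0,0,0,0],[0,0,0,-5,0,0,0],[0,0,0,-40,0,0,0],[0,0,0,-85,0,0,0],[0,0,0,-130,0,0,0],[0,0,0,-170,0,0,0],[0,0,0,-170,0,0,0],[0,0,0,-170,0,0,0]]'; python3 -c "
from h import *
rel((439.7,-304.4,300,1.37))"
```

```text
clock: 22.6
eef_pos: [425.7, 7.5, 135.5]
eef_rot: [3.141, 0.0, 1.619]
wrist_force: [-0.4, 0.1, 3.7]
finger_gap: 7.0
finger_force: 40.0
clock: 23.6
eef_pos: [425.6, 7.5, 305.0]
eef_rot: [3.141, 0.0, 1.619]
wrist_force: [0.4, 0.9, -4.5]
finger_gap: 6.7
finger_force: 40.0
(439.7, -304.4, 300, 1.37) -> [-312.2   -0.9    5. ] [ 0.    -0.     0.249]
```

```bash
python3 -m crank '[[0,-40,0,0,0,0,0],[0,-85,0,2,0,0,0.05],[0,-132,0,4,0,0,0.1],[0,-180,0,5,0,0,0.15],[0,-225,0,5,0,0,0.2],[0,-270,-1,5,0,0,0.249],[0,-300,-1,5,0,0,0.249],[0,-312,-1,5,0,0,0.249],[0,-312,-1,5,0,0,0.249],[0,-312,-1,5,0,0,0.249]]'; python3 -c "
from h import *
rel((439.7,-304.4,170,1.37))"
```

```text
clock: 24.6
eef_pos: [439.6, -303.1, 299.4]
eef_rot: [-3.14, -0.001, 1.37]
wrist_force: [-0.1, 0.1, -2.4]
finger_gap: 6.6
finger_force: 40.0
(439.7, -304.4, 170, 1.37) -> [ -1.4   0.5 129.4] [-0.001 -0.001  0.   ]
```

```bash
python3 -m crank '[[0,-1,0.5,35,0,0,0],[0,-1,0.5,75,0,0,0],[0,-1,0.5,110,0,0,0],[0,-1,0.5,130,0,0,0],[0,-1,0.5,130,0,0,0],[0,-1,0.5,130,0,0,0],[0,-1,0.5,130,0,0,0]]'; python3 - <<'E'
from h import *
rel((439.7,-304.4,170,1.37))
c=optics.calibration("wrist"); p,d=optics.camera("wrist"); w=world("wrist",d,c); np.savez("w6.npz",p=p,d=d,w=w)
ct=optics.calibration("top"); t0,dt=optics.camera("top"); np.savez("t6.npz",p=t0,d=dt,w=world("top",dt,ct))
cv2.imwrite("pics/w6.png",np.hstack([cv2.resize(t0[160:300,340:480],(400,400)),cv2.resize(p[60:340,140:420],(400,400))])[:,:,::-1])
for n in ("w6","t6"):
    q=np.load(n+".npz")["w"].reshape(-1,3); q=q[np.hypot(q[:,0]-455,q[:,1]+308)<130]
    R=np.array([[np.cos(.2),-np.sin(.2)],[np.sin(.2),np.cos(.2)]]); 
    l=(q[:,:2]-[472,-311])@R.T
    for lo,hi in ((15,27),(34,52),(52,70),(70,90),(90,110),(110,130),(130,160),(175,210)):
        m=(q[:,2]>lo)&(q[:,2]<hi)&(abs(l[:,1])<60)
        if lo>30: m&=(abs(l[:,0]+33)<35)
        if m.sum()>10: print(n,lo,hi,m.sum(),"x",np.percentile(l[m,0],[1,99]).round(1),"y",np.percentile(l[m,1],[1,99]).round(1))
E
```

```text
clock: 25.3
eef_pos: [440.6, -305.2, 172.1]
eef_rot: [3.139, 0.001, 1.37]
wrist_force: [0.1, -0.9, -1.5]
finger_gap: 6.3
finger_force: 40.0
(439.7, -304.4, 170, 1.37) -> [ 0.6 -1.1  2. ] [0.002 0.001 0.   ]
w6 15 27 2970 x [-93.6  96.5] y [-39.8  43. ]
w6 34 52 125 x [-50.6 -10.7] y [ 5.3 23. ]
w6 52 70 670 x [-49.4 -12. ] y [-9.8 25.7]
w6 70 90 82 x [-37.7 -23.9] y [ 2.4 34.3]
w6 90 110 83 x [-37.4 -24.2] y [ 3.1 34.2]
w6 110 130 67 x [-36.1 -25.5] y [ 4.8 34. ]
w6 130 160 662 x [-38.8 -23. ] y [ 4.8 32.5]
w6 175 210 2029 x [-45.9 -16.2] y [-19.8  23.9]
t6 15 27 296 x [-47.7  97.1] y [-28.4  40.7]
```

View pics/w6.png

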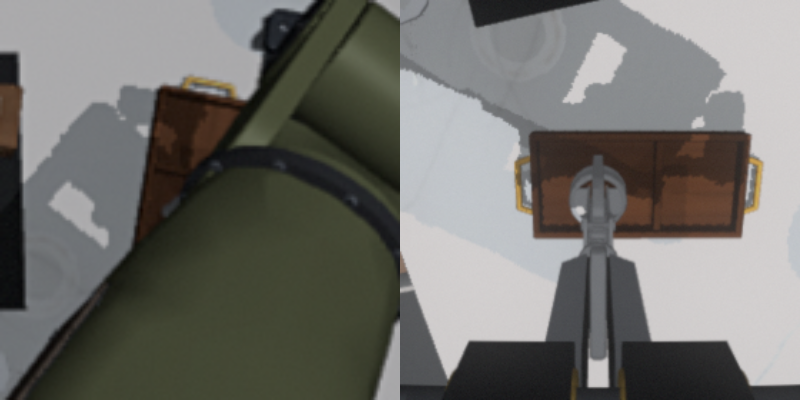

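The wrist view shows the corkscrew over the large compartment, aligned with the tray and centred to about 1 mm. Lowering it.

```bash
python3 -m crank '[[0,0,-0.5,12,0,0,0],[0,0,-0.5,22,0,0,0],[0,0,-0.5,28,0,0,0],[0,0,-0.5,31,0,0,0],[0,0,-0.5,33,0,0,0],[0,0,-0.5,33,0,0,0],[0,0,-0.5,33,0,0,0]]'
```

```text
clock: 26.1
eef_pos: [439.7, -305.3, 137.8]
eef_rot: [3.141, 0.0, 1.37]
wrist_force: [0.4, 0.3, 2.5]
finger_gap: 6.5
finger_force: 40.0
```

```bash
python3 -m crank '[[0,0,0,0.4,0,0,0],[0,0,0,0.4,0,0,0],[0,0,0,0.4,0,0,0]]'
```

```text
clock: 26.4
eef_pos: [439.8, -305.4, 137.7]
eef_rot: [3.14, 0.001, 1.37]
wrist_force: [-0.3, 0.7, 5.9]
finger_gap: 6.6
finger_force: 40.0
```

```bash
python3 -m crank '[[35,0,0,0,0,0,0],[35,0,0,0,0,0,0],[35,0,0,0,0,0,0],[35,0,0,-20,0,0,0],[35,0,0,-50,0,0,0],[35,0,0,-70,0,0,0],[35,0,0,-70,0,0,0],[35,40,0,-70,0,0,0.15],[35,85,0,-70,0,0,0.3],[35,130,0,-60,0,0,0.45]]' && python3 -c "
from h import *
rel((533.4,109.2,140,0),(533.4,109.2,42,0))"
```

```text
clock: 27.4
eef_pos: [464.8, -180.6, 197.2]
eef_rot: [3.141, -0.0, 0.934]
wrist_force: [0.7, 0.4, -0.4]
finger_gap: 32.8
finger_force: 0.0
(533.4, 109.2, 140, 0) -> [ 273.7 -117.3   57.2] [ 0.    -0.     0.934]
(533.4, 109.2, 42, 0) -> [ 273.7 -117.3  155.2] [ 0.    -0.     0.934]
```

```bash
python3 -m crank '[[45,40,-17,10,0,0,0.15],[45,83,-35,20,0,0,0.3],[45,126,-54,30,0,0,0.45],[45,169,-72,40,0,0,0.6],[45,212,-91,50,0,0,0.75],[45,250,-107,57,0,0,0.9],[45,274,-117,57,0,0,0.934],[45,274,-117,57,0,0,0.934],[45,274,-117,57,0,0,0.934],[45,274,-117,57,0,0,0.934]]' && python3 - <<'E'
from h import *
rel((533.4,109.2,42,0))
c=optics.calibration("wrist"); p,d=optics.camera("wrist"); w=world("wrist",d,c).reshape(-1,3)
s=w[(np.hypot(w[:,0]-533,w[:,1]-109)<30)&(w[:,2]>65)&(w[:,2]<82)]; print(len(s),s.mean(0) if len(s) else 0)
t0=optics.camera("top")[0]
cv2.imwrite("pics/w7.png",np.hstack([cv2.resize(t0[160:300,340:480],(400,400)),cv2.resize(p,(400,400))])[:,:,::-1])
E
```

```text
clock: 28.4
eef_pos: [531.4, 107.7, 140.2]
eef_rot: [3.141, 0.001, 0.007]
wrist_force: [-0.4, -0.3, 0.8]
finger_gap: 42.1
finger_force: 0.0
(533.4, 109.2, 42, 0) -> [ 2.1 -1.6 98.2] [0.    0.001 0.007]
281 [535.26791165 109.30220722  74.34963138]
```

View pics/w7.png

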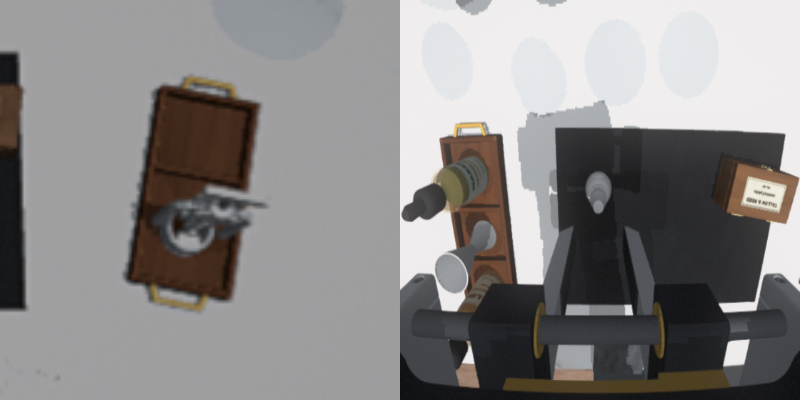

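The corkscrew stands in the large compartment. The stopper at (597,190) is in line with the fingers, so I'll grip it.

```bash
python3 -m crank '[[45,2.5,-1.5,30,0,0,0.007],[45,2.5,-1.5,65,0,0,0.007],[45,2.5,-1.5,90,0,0,0.007],[45,2.5,-1.5,98,0,0,0.007],[45,2.5,-1.5,98,0,0,0.007],[0,2.5,-1.5,98,0,0,0.007],[0,2.5,-1.5,98,0,0,0.007],[0,2.5,-1.5,98,0,0,0.007],[0,2.5,-1.5,98,0,0,0.007],[0,2.5,-1.5,98,0,0,0.007]]' 20; python3 -m crank '[[0,0,0,0,0,0,0],[0,0,0,-5,0,0,0],[0,0,0,-30,0,0,0],[0,0,0,-70,0,0,0],[0,0,0,-90,0,0,0],[0,0,0,-90,0,0,0],[0,0,0,-90,0,0,0]]'; python3 -c "
from h import *
rel((519,-320.5,130,-.2))"
```

```text
clock: 29.5
eef_pos: [534.9, 110.1, 43.8]
eef_rot: [-3.141, -0.002, -0.0]
wrist_force: [-0.8, -0.5, 7.0]
finger_gap: 20.8
finger_force: 20.0
clock: 30.2
eef_pos: [533.9, 110.0, 132.2]
eef_rot: [3.142, 0.0, -0.0]
wrist_force: [-0.5, -0.3, -1.1]
finger_gap: 20.5
finger_force: 20.0
(519, -320.5, 130, -0.2) -> [-14.7 430.5   2.2] [0.  0.  0.2]
```

```bash
python3 -m crank '[[0,-1,40,2,0,0,0],[0,-3,87,2,0,0,0.02],[0,-4,135,2,0,0,0.05],[0,-6,183,2,0,0,0.08],[0,-8,231,2,0,0,0.11],[0,-9,279,2,0,0,0.14],[0,-11,327,2,0,0,0.17],[0,-13,375,2,0,0,0.2],[0,-14,415,2,0,0,0.2],[0,-15,430,2,0,0,0.2]]'; python3 -c "
from h import *
rel((519,-320.5,75,-.2))"
```

```text
clock: 31.2
eef_pos: [517.7, -322.7, 128.5]
eef_rot: [-3.141, 0.003, -0.203]
wrist_force: [-0.6, 0.9, -0.4]
finger_gap: 21.0
finger_force: 20.0
(519, -320.5, 75, -0.2) -> [ 1.  -2.4 53.5] [-0.001  0.003 -0.003]
```

```bash
python3 -m crank '[[0,0,0,0,0,0,0],[0,1,-2,25,0,0,0],[0,1,-2,45,0,0,0],[0,1,-2,53,0,0,0],[0,1,-2,53,0,0,0],[0,1,-2,53,0,0,0]]'; python3 - <<'E'
from h import *
rel((519,-320.5,47,-.2))
c=optics.calibration("wrist"); p,d=optics.camera("wrist"); w=world("wrist",d,c).reshape(-1,3)
cv2.imwrite("pics/w8.png",p[:,:,::-1])
E
```

```text
clock: 31.8
eef_pos: [520.9, -317.7, 78.5]
eef_rot: [3.141, -0.001, -0.2]
wrist_force: [-0.3, 0.2, 0.2]
finger_gap: 20.5
finger_force: 20.0
(519, -320.5, 47, -0.2) -> [-1.3  3.1 31.5] [ 0.    -0.001  0.   ]
```

View pics/w8.png

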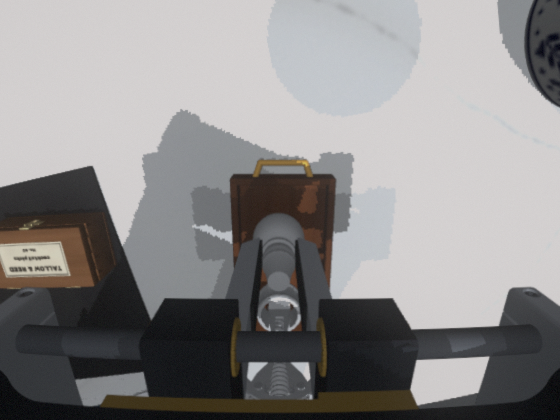

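The stopper hangs ball down, centred over the small compartment. Lowering it.

```bash
python3 -m crank '[[0,-1,2.5,10,0,0,0],[0,-1,2.5,19,0,0,0],[0,-1,2.5,25,0,0,0],[0,-1,2.5,29,0,0,0],[0,-1,2.5,30,0,0,0],[0,-1,2.5,30,0,0,0],[0,-1,2.5,30,0,0,0]]'
```

```text
clock: 32.55
eef_pos: [519.1, -320.5, 48.0]
eef_rot: [3.141, -0.0, -0.201]
wrist_force: [0.1, -0.3, -0.7]
finger_gap: 20.4
finger_force: 20.0
```

```bash
python3 -m crank '[[0,0,0,0.5,0,0,0],[0,0,0,1,0,0,0],[0,0,0,1.5,0,0,0],[0,0,0,1.5,0,0,0],[0,0,0,1.5,0,0,0]]'
```

```text
clock: 33.05
eef_pos: [518.9, -320.4, 46.3]
eef_rot: [-3.142, 0.0, -0.201]
wrist_force: [-0.9, -0.3, -0.9]
finger_gap: 20.7
finger_force: 20.0
```

```bash
python3 -m crank '[[0,0,0,0.4,0,0,0],[0,0,0,0.8,0,0,0],[0,0,0,0.8,0,0,0],[0,0,0,0.8,0,0,0]]'
```

```text
clock: 33.45
eef_pos: [519.1, -320.5, 45.8]
eef_rot: [3.141, -0.0, -0.2]
wrist_force: [-1.0, 2.0, 4.0]
finger_gap: 20.6
finger_force: 20.0
```

```bash
python3 -m crank '[[35,0,0,0,0,0,0],[40,0,0,0,0,0,0],[40,0,0,0,0,0,0],[40,0,0,-5,0,0,0],[40,0,0,-30,0,0,0],[40,0,0,-70,0,0,0],[40,0,0,-110,0,0,0],[40,-20,-40,-130,0,0,0],[40,-45,-85,-140,0,0,0],[40,-70,-130,-140,0,0,0]]'; python3 -m crank '[[40,-20,-45,0,0,0,0],[40,-40,-90,-20,0,0,0],[40,-60,-135,-40,0,0,0],[40,-60,-180,-60,0,0,0],[40,-60,-180,-60,0,0,0],[40,-60,-180,-60,0,0,0],[40,-60,-180,-60,0,0,0],[40,-60,-180,-60,0,0,0]]'; python3 - <<'E'
from h import *
t=optics.camera("top")[0]; a=optics.camera("side")[0]; p=optics.camera("wrist")[0]
cv2.imwrite("pics/f1.png",np.hstack([cv2.resize(p,(480,360)),cv2.resize(t[150:290,340:460],(309,360))])[:,:,::-1])
cv2.imwrite("pics/f2.png",np.hstack([cv2.resize(t[150:290,100:340],(480,280)),cv2.resize(a[170:310,100:260],(320,280))])[:,:,::-1])
E
```

```text
clock: 34.45
eef_pos: [477.1, -181.7, 187.1]
eef_rot: [3.141, -0.003, -0.201]
wrist_force: [0.4, 1.0, 0.0]
finger_gap: 37.6
finger_force: 0.0
clock: 35.25
eef_pos: [454.2, 4.4, 244.7]
eef_rot: [3.141, 0.001, -0.202]
wrist_force: [0.4, 0.3, 0.3]
finger_gap: 37.6
finger_force: 0.0
```

View pics/f1.png

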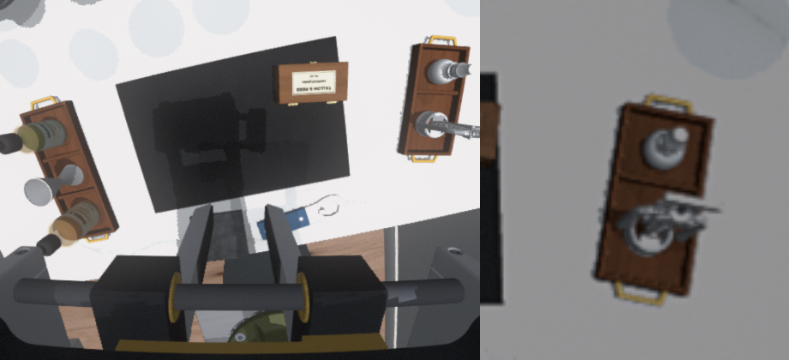

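View pics/f2.png

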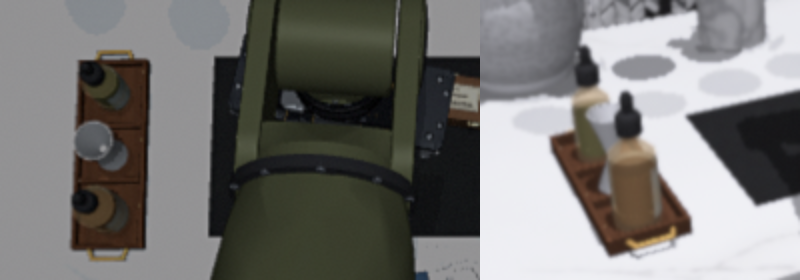

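All five pieces stand upright in their compartments: in f1 the stopper is at (440,72) and the corkscrew at (432,122), and in f2 the two bottles and the jigger are on the left. The box is still in its place on the mat, so I'm handing the job in.

```bash
python3 -c "
from cell import manip
print(manip.sign_off())"
```

```text
the job is handed in; nothing more can be done
None
```

Both kits are made up: the last pictures show all five pieces standing upright in their compartments and the walnut box still in its place on the mat, and I handed the job in at about 35 s on the robot's clock.

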